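# Find the nut that locks on the T-headed stud of the name board

### The job

The painted name board is held on the bench by a T-headed stud, and only one of the three brass nuts is made for it: one will not go over the head and one slips over it but never catches. Put the nut that fits over the head, let it down until it lies flat on the steel collar, then screw it a quarter turn, either way, so that the head lies square across its slot, and let go. The other two nuts must end up lying flat on the bench, off the board.

Things in the scene. Friction and masses are not known exactly. Their poses are not given: they have to be found in the camera images.
- stud_seat (a point): Centre of the top of a fixed steel collar (44 mm wide, 14 high) on a fixed blue board (22 thick, 120 wide in x, from y -60 to +310): the nut's seat, 36 mm above the bench. From it rises a fixed 12 mm stud whose T head is a flat bar, 28 mm long along this frame's x, 10 wide, its underside 28 and its top 36 mm above this point. z up.
- nut_slot_mid (a point): Centre, half-way up, of a loose brass hexagon nut, 50 mm across flats, 24 thick, 250 g, flat on the bench. A straight slot, 18 mm wide, some 36 long, pointed at both ends, goes through it along this frame's x, from corner to corner; two flats face +-y. It passes over a 28 x 10 mm bar with 4 mm to spare all round and turns freely below it. z up.
- nut_small_mid (a point): Centre, half-way up, of a loose brass hexagon nut of the same outside (50 mm across flats, 24 mm thick, about 250 g), with a small round hole of 20 mm.
- nut_wide_mid (a point): Centre, half-way up, of a loose brass hexagon nut of the same outside (50 mm across flats, 24 mm thick, about 250 g), with a big round hole of 38 mm and a thin wall.
Not all that is in view belongs to the job. Leave any purple look-alike of the part that bears nut_small_mid alone. Leave any orange look-alike of the part that bears nut_wide_mid alone.

How it is judged (in metres and radians):
On the way, in this order (a step that is already met when the one before it is completed fails the run):
1. the slotted nut is over the stud's head and down on the collar (horizontal distance between nut_slot_mid and stud_seat below 0.015 m and z of nut_slot_mid in the frame of stud_seat between 0.005 and 0.0155 m), for 0.1 s.
2. the nut, still down on the collar, is turned so that the head lies across its slot (horizontal distance between nut_slot_mid and stud_seat below 0.015 m and z of nut_slot_mid in the frame of stud_seat below 0.0155 m and angle between the x axis of nut_slot_mid and the x axis of stud_seat, either way round above 1.05 rad), for 0.1 s.
At the end, for the whole second after the job is handed in: The slotted nut lies flat (10 degrees) on the collar under the head, within 15 mm of the stud's axis and 3.5 mm of its seat, its slot at least 60 degrees away from the bar (90 is square across); the other two nuts lie flat (10 degrees) on the bench, off the board (all of step 2 and z of nut_slot_mid in the frame of stud_seat above 0.005 m and angle between each of nut_slot_mid, nut_small_mid, nut_wide_mid's own z axis and vertical below 0.17 rad and height (world z) of nut_small_mid between 0 and 0.02 m and height (world z) of nut_wide_mid between 0 and 0.02 m); the robot touches nothing.
It also fails if it takes over 35 s, if anything falls off the work surface, if the arm or the gripper's body presses on something with over 40 N, if the wrist force passes 120 N, or if a joint passes its speed limit or range.

### The arm

A 6-joint arm with a two-finger parallel gripper is mounted at the origin on the work surface. World frame = base frame: x ahead of the robot, y to its left, z up, the work surface at z = 0. Lengths are in mm, angles in rad, forces in N, time in s.
With the tool pointing down it reaches from about 275 to 1000 mm from the base axis. Payload 8.4 kg.
Tool frame: the origin (TCP) lies at the very end of the fingers, on their centre line; the grasp point (between the pads) lies 19 mm behind it; z points along the fingers, y is the direction in which the jaws open and shut (so a half turn about z gives the same grasp; the last joint's range is limited). The gripper opens to 85 mm and grips with 20 to 120 N. Pads are 22 mm wide; open, the fingers measure 114 mm over their backs; the gripper's body (76 mm by 85 mm) begins 54 mm behind the grasp point. The pads swing forward as they close: fully open they stand 13 mm farther back than shut.
Start: joints at [1.135, 0.353, 1.633, -0, 1.155, -0.002], TCP at [262.7, 567.112, 231.281] pointing down, gripper open.
Joint ranges: [-2.63, 2.63], [-0.92, 2.1], [0.06, 2.66], [-1.3, 4.44], [0, 2.69], [-3.02, 3.02]. Speed limits (rad/s): [2.22, 2.22, 2.79, 3.14, 3.14, 3.14].

### API

Orientations are given as [roll, pitch, yaw] about the fixed x, y, z axes, in that order (R = Rz(yaw) Ry(pitch) Rx(roll)).
In Python, from rig import r gives the robot as it stands.
- The arm moves only by the tool jog_arm, never from a script. Its argument "increments" is text: rows parted by semicolons, each of 7 numbers parted by spaces: the shift along the tool's x, y, z in cm, then the turn, a rotation vector about the tool's x, y, z in rad, then the opening, from -1 (shut) to 1 (fully open). A call has exactly 8 rows; each row shifts and turns the commanded pose from where the row before left it, along the tool's axes as they then stand; what a row does not reach is not made up. A row lasts 1/10 s, in which the tool goes at most 50 mm and 8.59 degrees, less where a joint would pass 70% of its speed; a pose out of reach is approached as far as the arm can. A call with a gripper value outside its range is refused whole. The fingers move at their own pace and stop on an object; "squeeze" is the grip in N (left out, the last holds). Time passes only in rows, so rows that do not move let the fingers close, or fill a call up. It gives the time, the measured TCP pose, the force and the opening at its end, in the units of the state.
- r.sense(): the state, without advancing time (a new reading comes with each control period).
- r.grab_frame(name): name is "side" or "top" or "wrist"; returns the picture (480x640x3 uint8, red, green, blue); there is no depth.
- r.camera_info(name): a dict with "K" (3x3 intrinsics, pixels), "rvec" (rotation vector, rad) and "tvec" (3), from world to camera coordinates, as OpenCV has them. Camera axes: x right, y down, z forward; pixel columns grow to the right and rows downward; lengths in mm; the calibration is good to about 2 mm. A picture is of the moment at which its call begins: read the wrist's pose just before it. camera_info takes no time and is no camera call; for the wrist camera it gives the pose at the moment of the call.
- r.sign_off(): hands the job in, once; it reports no verdict.
The state is a dict: "clock": time; "qpos": joint angles; "qvel": joint speeds; "joint_efforts": joint torques, N m; "eef_pos": TCP position; "tcp_rot": TCP orientation; "contact_force": force on the tool from outside, world axes, zero at the start; "wrist_torque": the same for the moment, N m; "opening": opening from 0.0 (shut) to 1.0 (fully open).
Only numpy, scipy, OpenCV 4.12 (cv2) and the standard library are available. Lean on these libraries where they do the work, as an engineer would, in place of code of your own. Each camera call takes 0.05 s, during which the arm holds its last target.

## Working session

There is one attempt and no reset: what is moved stays moved. The work goes in short steps, Python scripts to look and compute and a tool call to move; the robot and the scene stay as the last step left them, time stands still between calls to the robot, and variables do not carry over. Pictures are saved under pics/ and viewed, and the job is handed in when it is done.

Besides the shell and the picture viewer there is one more tool, called after "Call:" by a JSON object that holds its "api" and its "payload", one argument or row to a line. jog_arm: Moves the arm, as the interface text tells. Its arguments: {"type":"object","properties":{"increments":{"type":"string"},"squeeze":{"type":"number"}},"required":["increments"]}

```bash
ls; mkdir -p pics; python3 - <<'E'
from rig import r
import cv2
s=r.sense();print({k:s[k] for k in('clock','eef_pos','tcp_rot','opening')})
for n in("side","top","wrist"):
    f=r.grab_frame(n);cv2.imwrite(f"pics/{n}0.png",f[:,:,::-1]);print(n,r.camera_info(n))
E
```

```text
pics
{'clock': 0.0, 'eef_pos': array([262.50048403, 566.65616084, 230.5489935 ]), 'tcp_rot': array([-3.14019171e+00,  1.25820985e-05,  2.70784121e+00]), 'opening': 1.0000662271027643}
side {'K': array([[434.37729769,   0.        , 313.02044316],
       [  0.        , 434.37729769, 244.31992596],
       [  0.        ,   0.        ,   1.        ]]), 'rvec': array([ 0.21655227, -2.72046382,  1.37317205]), 'tvec': array([524.72920634, 140.2661339 , 600.68061633])}
top {'K': array([[546.00060135,   0.        , 328.2659603 ],
       [  0.        , 546.00060135, 239.93888806],
       [  0.        ,   0.        ,   1.        ]]), 'rvec': array([ 2.1599953 , -2.18536472,  0.06796602]), 'tvec': array([-62.83938591, 567.21024686, 981.21437735])}
wrist {'K': array([[398.74767325,   0.        , 325.91068025],
       [  0.        , 398.74767325, 242.1970548 ],
       [  0.        ,   0.        ,   1.        ]]), 'rvec': array([-2.4354323 , -1.55692122, -0.22500475]), 'tvec': array([-625.21252   ,  -36.34581385,  378.11866133])}
```

View pics/top0.png

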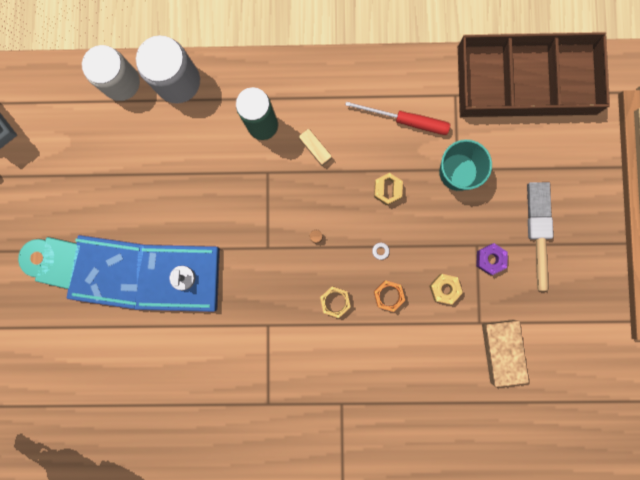

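View pics/side0.png

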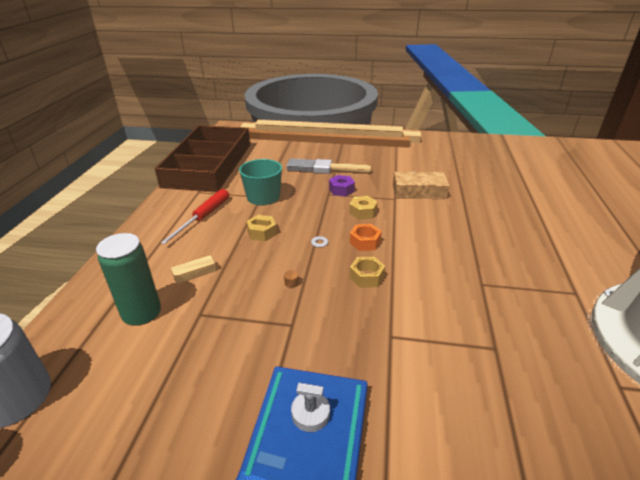

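View pics/wrist0.png

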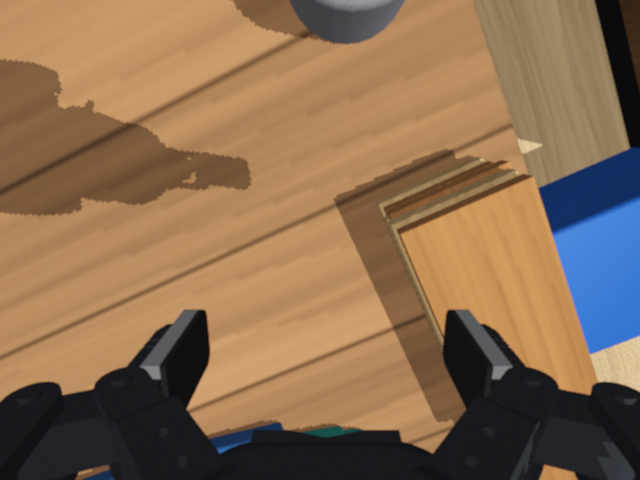

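```bash
cat > h.py <<'E'
import numpy as np, cv2
from scipy.spatial.transform import Rotation as Ro
def ray(ci,uv,z):
    R=cv2.Rodrigues(np.array(ci['rvec']))[0];t=np.array(ci['tvec']).ravel()
    c=-R.T@t; d=R.T@np.linalg.inv(ci['K'])@np.array([uv[0],uv[1],1.]); return c+d*(z-c[2])/d[2]
def proj(ci,p):
    return cv2.projectPoints(np.array(p,float).reshape(-1,3),np.array(ci['rvec']),np.array(ci['tvec']),ci['K'],None)[0].reshape(-1,2)
E
python3 - <<'E'
from rig import r
from h import *
im=cv2.imread('pics/top0.png');ci=r.camera_info('top')
for n,uv in dict(slot=(389,189),wide=(336,302),small=(447,290)).items(): print(n,ray(ci,uv,24))
print('stud',ray(ci,(181,279),72))
a=cv2.resize(im[160:220,360:420],None,fx=6,fy=6,interpolation=2)
b=cv2.resize(im[250:310,150:210],None,fx=6,fy=6,interpolation=2)
cv2.imwrite('pics/c0.png',np.hstack([a,b]))
E
```

```text
slot [ 659.09885893 -182.51128233   24.        ]
wide [453.00433455 -82.30059832  24.        ]
small [ 472.54502661 -283.83261109   24.        ]
stud [497.30411862 187.27207531  72.        ]
```

View pics/c0.png

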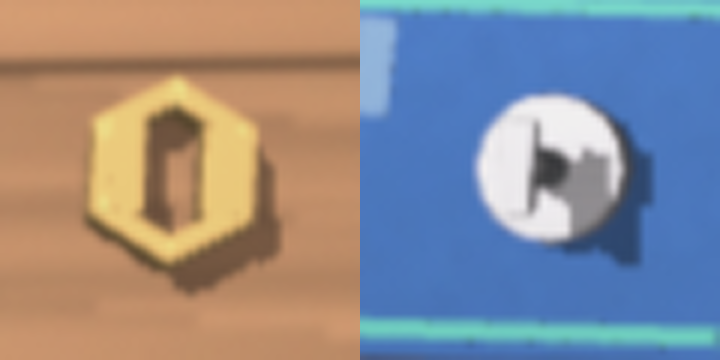

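```bash
python3 - <<'E'
from rig import r
from h import *
s=r.sense();w=r.camera_info('wrist');R=cv2.Rodrigues(w['rvec'])[0]
c=-R.T@w['tvec'];Rt=Ro.from_euler('xyz',s['tcp_rot']).as_matrix()
print('cam in tool',Rt.T@(c-s['eef_pos']),'fwd in tool',Rt.T@R[2],'right',Rt.T@R[0])
im=cv2.imread('pics/top0.png');ci=r.camera_info('top')
hsv=cv2.cvtColor(im,cv2.COLOR_BGR2HSV)
print(hsv[178,378],hsv[200,405])
for n,(u,v) in dict(slot=(389,189),wide=(336,302),small=(447,290)).items():
    m=cv2.inRange(hsv,(20,90,150),(32,255,255));k=np.zeros_like(m);k[v-22:v+22,u-22:u+22]=m[v-22:v+22,u-22:u+22]
    cs,h=cv2.findContours(k,cv2.RETR_CCOMP,cv2.CHAIN_APPROX_NONE)
    for cc,hh in zip(cs,h[0]):
        if cv2.contourArea(cc)<40: continue
        P=np.array([ray(ci,p[0],24)[:2] for p in cc],np.float32)
        print(n,hh[3],cv2.contourArea(cc),cv2.minAreaRect(P))
b=cv2.inRange(hsv,(105,120,60),(125,255,255));cs,_=cv2.findContours(b,cv2.RETR_EXTERNAL,cv2.CHAIN_APPROX_NONE)
for cc in cs:
    if cv2.contourArea(cc)>1500:
        P=np.array([ray(ci,p[0],22)[:2] for p in cc],np.float32);print('board',cv2.minAreaRect(P))
wm=cv2.inRange(hsv,(0,0,190),(180,40,255));k=wm*0;k[262:296,165:200]=wm[262:296,165:200]
cs,_=cv2.findContours(k,cv2.RETR_EXTERNAL,cv2.CHAIN_APPROX_NONE);cc=max(cs,key=cv2.contourArea);(u,v),rad=cv2.minEnclosingCircle(cc);print(u,v,rad,ray(ci,(u,v),36))
E
```

```text
cam in tool [  72.76577348    0.51241373 -141.93711153] fwd in tool [-2.83629650e-01  7.98231625e-04  9.58933566e-01] right [ 5.53434460e-04  9.99999623e-01 -6.68722969e-04]
[ 18 123 222] [ 12 113 120]
slot -1 531.5 ((661.9636840820312, -181.65997314453125), (46.06529998779297, 54.0700569152832), 88.97393035888672)
slot 0 256.5 ((660.9302368164062, -180.9243621826172), (24.107027053833008, 44.75619888305664), 84.47799682617188)
wide -1 578.5 ((453.47967529296875, -79.94093322753906), (53.947181701660156, 48.41462707519531), 68.52763366699219)
wide 0 477.0 ((453.7060852050781, -80.83416748046875), (44.42176818847656, 50.16069793701172), 40.43791961669922)
small -1 575.5 ((475.3323974609375, -282.0838623046875), (55.30075454711914, 49.73765563964844), 80.6554946899414)
small 0 143.5 ((475.2860107421875, -282.0985412597656), (24.073909759521484, 24.491079330444336), 43.85222244262695)
board ((506.3172302246094, 270.482421875), (274.3844299316406, 123.58629608154297), 84.59087371826172)
181.2547149658203 277.4905700683594 11.960884094238281 [500.42627627 197.1931211   36.        ]
```

Call:
{"api": "jog_arm", "payload": {
  "increments": "0 0 0 0 0 -0.144 1; 0 0 0 0 0 -0.144 1; 0 0 0 0 0 -0.144 1; -2.0 -3.7 0 0 0 0 1; -2.0 -3.7 0 0 0 0 1; -2.0 -3.7 0 0 0 0 1; -2.0 -3.7 0 0 0 0 1; -2.0 -3.7 0 0 0 0 1"
}}

```text
clock: 0.95
eef_pos: [362.8, 380.3, 231.1]
tcp_rot: [-3.141, -0.0, 3.14]
contact_force: [0.5, 0.0, 0.1]
opening: 1.004
```

Call:
{"api": "jog_arm", "payload": {
  "increments": "-2.3 -4.3 0 0 0 0 1; -2.3 -4.3 0 0 0 0 1; -2.3 -4.3 0 0 0 0 1; -2.3 -4.3 0 0 0 0 1; -2.3 -4.3 0 0 0 0 1; -2.3 -4.3 0 0 0 0 1; -2.3 -4.3 0 0 0 0 1; -2.3 -4.3 0 0 0 0 1"
}}

```text
clock: 1.75
eef_pos: [546.3, 35.6, 231.3]
tcp_rot: [3.141, -0.0, 3.14]
contact_force: [1.0, 0.8, 0.2]
opening: 0.999
```

Call:
{"api": "jog_arm", "payload": {
  "increments": "-2.2 -4.3 0 0 0 0 1; -2.2 -4.3 0 0 0 0 1; -2.2 -4.3 0 0 0 0 1; -2.2 -4.3 0 0 0 0 1; -2.2 -4.3 0 0 0 0 1; 0 0 3 0 0 0 1; 0 0 3 0 0 0 1; 0 0 0 0 0 0 1"
}}

```text
clock: 2.55
eef_pos: [652.4, -177.3, 166.5]
tcp_rot: [3.139, -0.008, 3.139]
contact_force: [-1.0, 0.6, -0.4]
opening: 1.004
```

```bash
python3 - <<'E'
from rig import r
import cv2
s=r.sense();print(s['clock'],s['eef_pos'],s['tcp_rot'],r.camera_info('wrist'))
f=r.grab_frame('wrist');cv2.imwrite("pics/w1.png",f[:,:,::-1])
E
```

```text
2.55 [ 652.39427112 -177.29323858  166.54254441] [ 3.13944117 -0.00778702  3.13904469] {'K': array([[398.74767325,   0.        , 325.91068025],
       [  0.        , 398.74767325, 242.1970548 ],
       [  0.        ,   0.        ,   1.        ]]), 'rvec': array([-2.07503343, -2.06990553, -0.2951715 ]), 'tvec': array([ 174.64628019, -644.30828174,  136.72448844])}
```

View pics/w1.png

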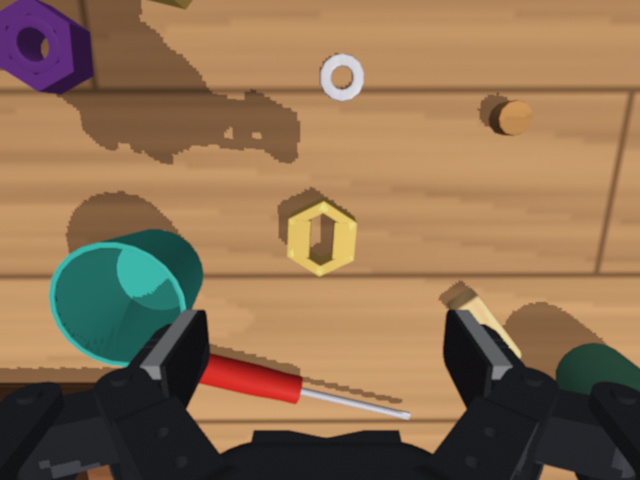

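```bash
python3 - <<'E'
from rig import r
from h import *
im=cv2.imread('pics/w1.png');ci=r.camera_info('wrist')
hsv=cv2.cvtColor(im,cv2.COLOR_BGR2HSV);print(hsv[238,300],hsv[238,345],hsv[212,330],hsv[260,365])
sub=slice(185,290),slice(270,375)
m=cv2.inRange(hsv,(19,110,180),(35,255,255));k=m*0;k[sub]=m[sub];
k=cv2.morphologyEx(k,cv2.MORPH_OPEN,np.ones((3,3)))
cs,h=cv2.findContours(k,cv2.RETR_CCOMP,cv2.CHAIN_APPROX_NONE)
for cc,hh in zip(cs,h[0]):
    if cv2.contourArea(cc)<100: continue
    P=np.array([ray(ci,p[0],24)[:2] for p in cc],np.float32)
    q=cv2.approxPolyDP(P.reshape(-1,1,2),5,True).reshape(-1,2)
    print(hh[3],cv2.contourArea(cc),cv2.minAreaRect(P),'\n',q.round(1), 'mean',q.mean(0))
o=im.copy();o[k>0]=(0,0,255);cv2.imwrite('pics/w1m.png',cv2.resize(np.hstack([im[sub],o[sub]]),None,fx=3.5,fy=3.5))
E
```

```text
[ 22 138 224] [ 22 136 231] [ 22 136 228] [ 15 123 184]
-1 3737.5 ((663.4853515625, -179.67214965820312), (50.987091064453125, 57.088382720947266), 86.30683898925781) 
 [[ 635.1 -176.8]
 [ 648.5 -204.2]
 [ 676.4 -205.7]
 [ 691.9 -183.1]
 [ 675.8 -154.9]
 [ 650.1 -153.9]] mean [ 662.9478  -179.76836]
0 1175.0 ((663.5263671875, -179.6290283203125), (20.740713119506836, 42.133506774902344), 87.68453216552734) 
 [[ 642.5 -178.3]
 [ 649.3 -168.7]
 [ 678.9 -170.8]
 [ 684.5 -181.5]
 [ 678.1 -190.6]
 [ 648.5 -189.4]] mean [ 663.6361  -179.88527]
```

View pics/w1m.png

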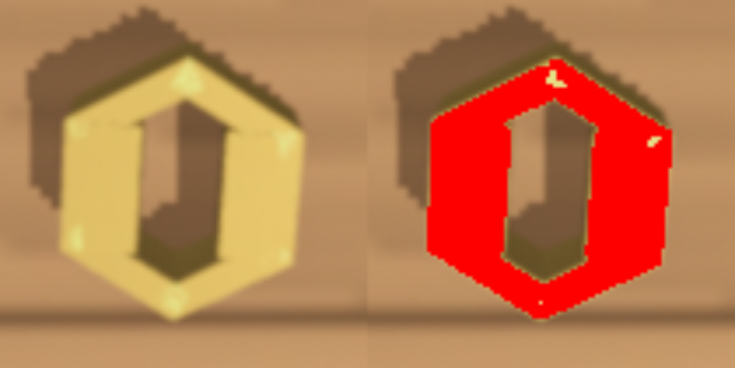

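```bash
python3 -c "
from rig import r
s=r.sense();print(s['clock'],s['eef_pos'],s['tcp_rot'],s['contact_force'])"
```

```text
2.6 [ 653.72264489 -177.31428979  169.13980062] [ 3.1402801  -0.00475012  3.13949055] [-0.12406803 -0.50814275  2.62562481]
```

Call:
{"api": "jog_arm", "payload": {
  "increments": "-0.7 -0.3 0 0 0 0.06 1; 0 0 2 0 0 0 1; 0 0 3 0 0 0 1; 0 0 3 0 0 0 1; 0 0 2 0 0 0 1; 0 0 1 0 0 0 1; 0 0 0 0 0 0 1; 0 0 0 0 0 0 1"
}}

```text
clock: 3.4
eef_pos: [663.4, -180.7, 63.0]
tcp_rot: [-3.141, 0.002, 3.08]
contact_force: [0.2, -0.0, 0.8]
opening: 1.001
```

```bash
python3 - <<'E'
from rig import r
import cv2
s=r.sense();print(s['clock'],s['eef_pos'],s['tcp_rot'],s['contact_force'])
f=r.grab_frame('wrist');cv2.imwrite("pics/w2.png",f[:,:,::-1])
E
```

```text
3.4 [ 663.44988226 -180.70001984   62.99953197] [-3.14115435e+00  2.01842368e-03  3.08011147e+00] [ 0.20572555 -0.02577489  0.77505738]
```

View pics/w2.png

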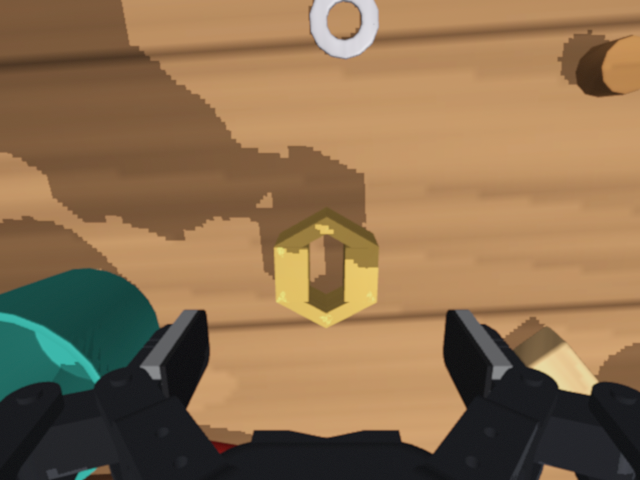

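```bash
python3 - <<'E'
from rig import r
from h import *
im=cv2.imread('pics/w2.png');ci=r.camera_info('wrist');print(r.sense()['eef_pos'])
print(ray(ci,(326.5,268),24),ray(ci,(326.5,209),24),ray(ci,(326.5,327),24))
E
```

```text
[ 663.58876436 -180.79516832   63.19183348]
[ 657.88590699 -179.36000252   24.        ] [ 628.9176372 -177.6017685   24.       ] [ 689.5907149  -181.28433119   24.        ]
```

Call:
{"api": "jog_arm", "payload": {
  "increments": "0.15 0 2 0 0 0 1; 0 0 2 0 0 0 1; 0 0 1.2 0 0 0 1; 0 0 0.7 0 0 0 1; 0 0 0.2 0 0 0 1; 0 0 0 0 0 0 1; 0 0 0 0 0 0 0.3; 0 0 0 0 0 0 -1",
  "squeeze": 60
}}

```text
clock: 4.25
eef_pos: [661.4, -180.7, 1.0]
tcp_rot: [-3.141, 0.001, 3.08]
contact_force: [0.1, -0.1, -0.1]
opening: 0.687
```

Call:
{"api": "jog_arm", "payload": {
  "increments": "0 0 0 0 0 0 -1; 0 0 0 0 0 0 -1; 0 0 0 0 0 0 -1; 0 0 0 0 0 0 -1; 0 0 0 0 0 0 -1; 0 0 0 0 0 0 -1; 0 0 0 0 0 0 -1; 0 0 0 0 0 0 -1"
}}

```text
clock: 5.05
eef_pos: [661.5, -180.6, 1.2]
tcp_rot: [-3.141, 0.001, 3.08]
contact_force: [-0.4, 0.7, 5.2]
opening: 0.572
```

Call:
{"api": "jog_arm", "payload": {
  "increments": "0 0 -1 0 0 0 -1; 0 0 -2 0 0 0 -1; 0 0 -3 0 0 0 -1; 0 0 -3 0 0 0 -1; 0 0 -3 0 0 0 -1; 0 0 -2 0 0 0 -1; 0 0 0 0 0 0 -1; 0 0 0 0 0 0 -1"
}}

```text
clock: 5.85
eef_pos: [660.5, -180.4, 140.0]
tcp_rot: [3.142, -0.0, 3.08]
contact_force: [-0.1, -0.0, -4.2]
opening: 0.572
```

```bash
python3 - <<'E'
from rig import r
import cv2
s=r.sense();print(s['clock'],s['eef_pos'],s['tcp_rot'],s['contact_force'],s['opening'])
f=r.grab_frame('wrist');cv2.imwrite("pics/w3.png",f[:,:,::-1])
E
```

```text
5.85 [ 660.46992741 -180.40875406  139.9926846 ] [ 3.14157022e+00 -2.35232971e-04  3.07978232e+00] [-0.0942021  -0.04321497 -4.17978492] 0.5719158623695565
```

View pics/w3.png

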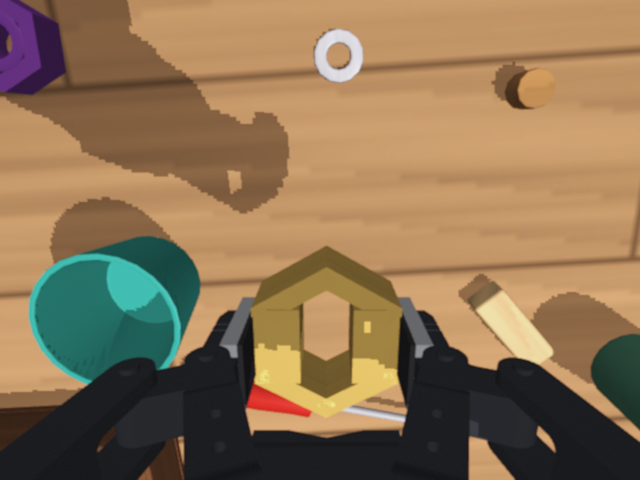

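```bash
python3 - <<'E'
from rig import r
from h import *
im=cv2.imread('pics/w3.png');ci=r.camera_info('wrist');s=r.sense();p=s['eef_pos'];print(p)
Rt=Ro.from_euler('xyz',s['tcp_rot']).as_matrix()
for uv in [(326,268),(326,417),(326,290),(326,396),(253,303),(250,374),(400,303),(402,374)]:
    print(uv,Rt.T@(ray(ci,uv,p[2]+23)-p))
cv2.imwrite('pics/w3c.png',cv2.resize(im[230:430,220:430],None,fx=2.8,fy=2.8))
E
```

```text
[ 659.90270039 -180.28475094  139.00783364]
(326, 268) [ 28.78086505   0.81707201 -22.94549399]
(326, 417) [-27.78678923   0.85318385 -23.05210009]
(326, 290) [ 21.23940242   0.82188635 -22.95970645]
(326, 396) [-18.96534377   0.84755239 -23.0354754 ]
(253, 303) [ 16.66349188 -22.95617746 -22.97711667]
(250, 374) [-10.03985684 -25.35159108 -23.02833254]
(400, 303) [ 16.66182755  24.94420243 -22.95942165]
(402, 374) [-10.05699766  27.05033853 -23.00900346]
```

View pics/w3c.png

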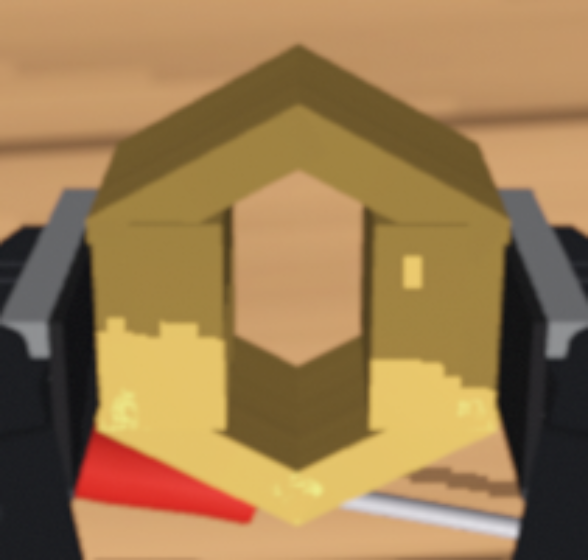

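Call:
{"api": "jog_arm", "payload": {
  "increments": "0.8 2.2 0 0 0 0 -1; 1.4 4.2 0 0 0 0 -1; 1.6 4.4 0 0 0 0 -1; 1.6 4.4 0 0 0 0 -1; 1.6 4.4 0 0 0 0 -1; 1.6 4.4 0 0 0 0 -1; 1.6 4.4 0 0 0 0 -1; 1.3 4.2 0 0 0 0 -1"
}}

```text
clock: 6.7
eef_pos: [563.5, 154.0, 138.8]
tcp_rot: [-3.141, -0.003, 3.08]
contact_force: [0.9, 0.2, -2.3]
opening: 0.57
```

Call:
{"api": "jog_arm", "payload": {
  "increments": "0.9 2.8 0 0 0 0 -1; 0.4 1.2 0 0 0 0.03 -1; 0 0 0 0 0 0 -1; 0 0 0 0 0 0 -1; 0 0 0 0 0 0 -1; 0 0 0 0 0 0 -1; 0 0 0 0 0 0 -1; 0 0 0 0 0 0 -1"
}}

```text
clock: 7.5
eef_pos: [555.9, 192.2, 140.3]
tcp_rot: [3.142, 0.0, 3.049]
contact_force: [-0.5, -0.8, -3.1]
opening: 0.569
```

```bash
cat > shot.py <<'E'
import sys,json
from rig import r
from h import *
n=sys.argv[1];c=sys.argv[2] if len(sys.argv)>2 else 'wrist'
s=r.sense();ci=r.camera_info(c);print(s['clock'],s['eef_pos'],s['tcp_rot'],s['contact_force'],s['opening'])
f=r.grab_frame(c);cv2.imwrite(f"pics/{n}.png",f[:,:,::-1])
np.savez(f"pics/{n}.npz",p=s['eef_pos'],e=s['tcp_rot'],**{k:np.array(ci[k]) for k in('K','rvec','tvec')})
E
python3 shot.py w4
```

```text
7.5 [555.85923341 192.1962476  140.29076832] [3.14157995e+00 1.18128675e-06 3.04901511e+00] [-0.48616956 -0.84331174 -3.0863405 ] 0.5690322702486129
```

View pics/w4.png

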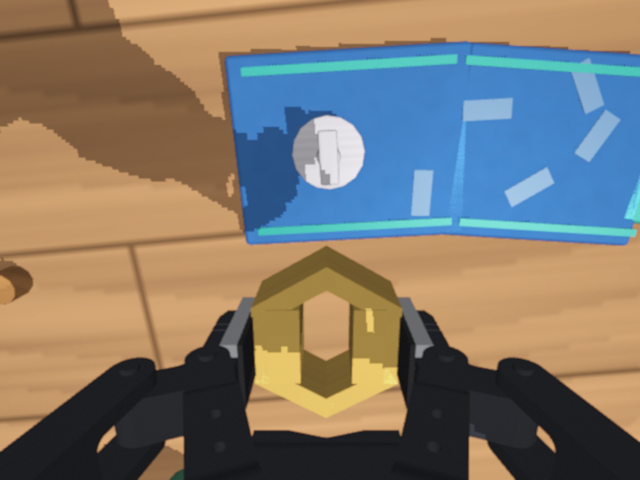

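```bash
python3 - <<'E'
from h import *
im=cv2.imread('pics/w4.png');ci=dict(np.load('pics/w4.npz'))
Rt=Ro.from_euler('xyz',ci['e']).as_matrix();p=ci['p']
hsv=cv2.cvtColor(im,cv2.COLOR_BGR2HSV)
k=np.zeros(im.shape[:2],np.uint8);m=cv2.inRange(hsv,(0,0,150),(180,45,255));k[105:200,285:375]=m[105:200,285:375]
cs,_=cv2.findContours(k,0,1);cc=max(cs,key=cv2.contourArea)
P=np.array([ray(ci,q[0],36)[:2] for q in cc],np.float32);print('collar',cv2.minEnclosingCircle(P),cv2.fitEllipse(P))
c=cv2.resize(im[105:200,285:375],None,fx=6,fy=6,interpolation=2)
cv2.imwrite('pics/w4c.png',c)
# board edges: teal lines
t=cv2.inRange(hsv,(75,80,120),(95,255,255))
for a in [(55,78,240,458),(215,248,255,452)]:
    ys,xs=np.nonzero(t[a[0]:a[1],a[2]:a[3]]);Q=np.array([ray(ci,(x+a[2],y+a[0]),22)[:2] for x,y in zip(xs,ys)],np.float32)
    v=cv2.fitLine(Q,cv2.DIST_HUBER,0,.01,.01).ravel();print('teal',np.degrees(np.arctan2(v[1],v[0])),v[2:])
E
```

```text
collar ((500.2612609863281, 199.47671508789062), 21.794923782348633) ((500.3299560546875, 199.71827697753906), (42.0733757019043, 42.82686233520508), 89.44194793701172)
teal 87.93921 [451.01297 216.41107]
teal 87.91843 [550.90546 212.94229]
```

View pics/w4c.png

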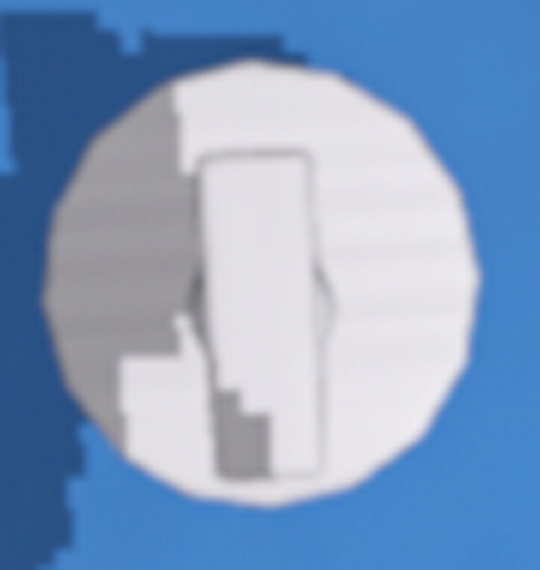

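```bash
python3 - <<'E'
from h import *
ci=dict(np.load('pics/w4.npz'))
Rt=Ro.from_euler('xyz',ci['e']).as_matrix();p=ci['p']
q=np.array([[200,155],[312,153],[325,472],[217,478]])/6+[285,105]
W=np.array([ray(ci,a,72) for a in q]);print(W.round(1),W.mean(0))
d=(W[2]+W[3]-W[0]-W[1]);print(np.degrees(np.arctan2(d[1],d[0])))
print('stud in tool from head',Rt.T@(W.mean(0)-p),'from collar',Rt.T@(np.array([500.3,199.6,36])-p))
E
```

```text
[[486.6 195.6  72. ]
 [487.3 205.   72. ]
 [514.3 203.9  72. ]
 [513.9 194.4  72. ]] [500.53524859 199.71037032  72.        ]
-2.424700728369989
stud in tool from head [55.78180063  2.3666318  68.29073251] from collar [ 56.00588114   2.23452902 104.29073057]
```

Call:
{"api": "jog_arm", "payload": {
  "increments": "1 0 0 0 0 0 -1; 2 0.1 0 0 0 0 -1; 1.5 0.1 0 0 0 0 -1; 1.0 0 0 0 0 0 -1; 0 0 1 0 0 -0.053 -1; 0 0 2 0 0 0 -1; 0 0 2 0 0 0 -1; 0 0 0 0 0 0 -1"
}}

```text
clock: 8.35
eef_pos: [499.2, 199.2, 88.4]
tcp_rot: [-3.14, -0.004, 3.103]
contact_force: [-0.6, 0.3, -3.4]
opening: 0.572
```

Call:
{"api": "jog_arm", "payload": {
  "increments": "0 0 0 0 0 0 -1; 0 0 0 0 0 0 -1; 0 0 0 0 0 0 -1; 0 0 0 0 0 0 -1; 0 0 0 0 0 0 -1; 0 0 0 0 0 0 -1; 0 0 0 0 0 0 -1; 0 0 0 0 0 0 -1"
}}

```text
clock: 9.15
eef_pos: [501.1, 199.7, 90.3]
tcp_rot: [-3.142, -0.0, 3.103]
contact_force: [-0.1, 0.6, -2.2]
opening: 0.575
```

```bash
python3 shot.py w5; python3 shot.py s5 side;python3 - <<'E'
import cv2,numpy as np
a=cv2.resize(cv2.imread('pics/w5.png')[230:430,226:426],(400,400));b=cv2.resize(cv2.imread('pics/s5.png')[300:460,230:390],(400,400))
cv2.imwrite('pics/j5.png',np.hstack([a,b]))
E
```

```text
9.15 [501.1047836  199.70257592  90.27252282] [-3.14155644e+00 -3.40526720e-05  3.10278507e+00] [-0.11150908  0.61781519 -2.19972069] 0.5753017563899312
9.2 [501.09779672 199.70585069  90.24696093] [-3.14154327e+00 -9.32256848e-05  3.10275052e+00] [-0.26588582 -0.12829524 -2.93308422] 0.5731609246525441
```

View pics/j5.png

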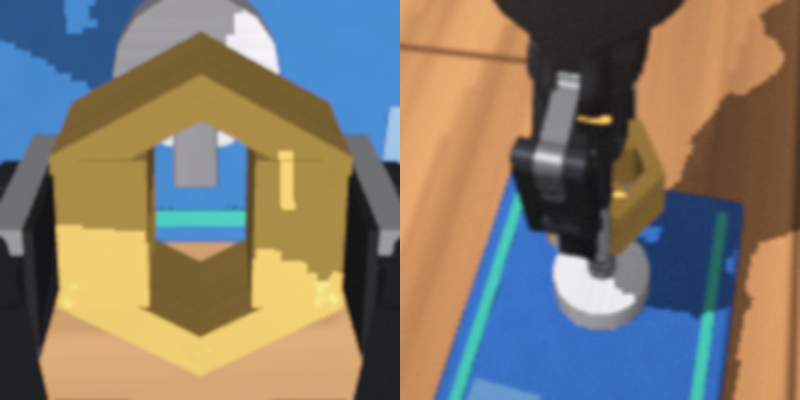

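Call:
{"api": "jog_arm", "payload": {
  "increments": "0 -0.05 1 0 0 0 -1; 0 0 1 0 0 0 -1; 0 0 1 0 0 0 -1; 0 0 1 0 0 0 -1; 0 0 0.6 0 0 0 -1; 0 0 0.3 0 0 0 -1; 0 0 0 0 0 0 -1; 0 0 0 0 0 0 -1"
}}

```text
clock: 10.05
eef_pos: [501.3, 199.3, 41.5]
tcp_rot: [3.141, 0.0, 3.103]
contact_force: [0.7, 1.4, -4.4]
opening: 0.571
```

Call:
{"api": "jog_arm", "payload": {
  "increments": "0 0 0.2 0 0 0 -1; 0 0 0.1 0 0 0 -1; 0 0 0 0 0 0 -1; 0 0 0 0 0 0 -1; 0 0 0 0 0 0 -1; 0 0 0 0 0 0 -1; 0 0 0 0 0 0 -1; 0 0 0 0 0 0 -1"
}}

```text
clock: 10.85
eef_pos: [501.1, 199.2, 38.3]
tcp_rot: [3.142, 0.0, 3.103]
contact_force: [-0.8, -0.3, -4.1]
opening: 0.571
```

```bash
python3 shot.py w6; python3 shot.py s6 side;python3 - <<'E'
import cv2,numpy as np
a=cv2.resize(cv2.imread('pics/w6.png')[230:430,226:426],(400,400));b=cv2.resize(cv2.imread('pics/s6.png')[300:460,230:390],(400,400))
cv2.imwrite('pics/j6.png',np.hstack([a,b]))
E
```

```text
10.85 [501.13448225 199.23372022  38.30911397] [3.14157567e+00 7.46187210e-05 3.10282029e+00] [-0.77866306 -0.32772024 -4.12741965] 0.5710034002091149
10.9 [501.11097354 199.22771689  38.27423311] [-3.14156749e+00 -2.40155907e-05  3.10280343e+00] [ 0.88343638 -0.41301948 -4.25220837] 0.5700614692629397
```

View pics/j6.png

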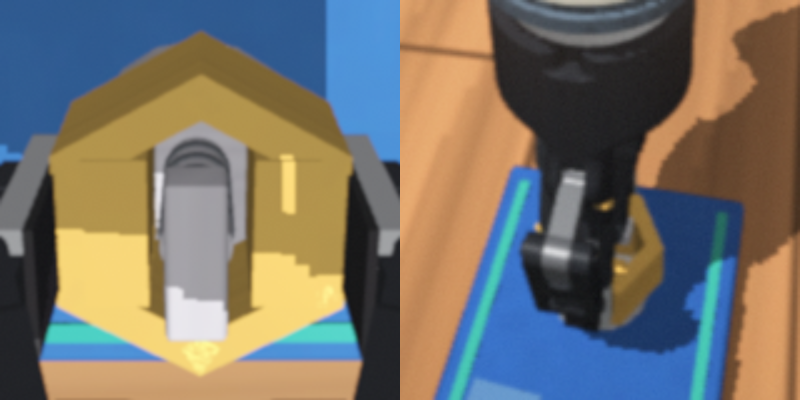

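Call:
{"api": "jog_arm", "payload": {
  "increments": "0 0 0.05 0 0 0 -1; 0 0 0.05 0 0 0 -1; 0 0 0 0 0 0 -1; 0 0 0 0 0 0 -1; 0 0 0 0 0 0 -1; 0 0 0 0 0 0 -1; 0 0 0 0 0 0 -1; 0 0 0 0 0 0 -1"
}}

```text
clock: 11.75
eef_pos: [501.1, 199.2, 37.3]
tcp_rot: [-3.142, -0.0, 3.103]
contact_force: [-0.5, -0.7, -3.5]
opening: 0.571
```

Call:
{"api": "jog_arm", "payload": {
  "increments": "0 0 0 0 0 0.07 -1; 0 0 0 0 0 0.14 -1; 0 0 0 0 0 0.14 -1; 0 0 0 0 0 0.14 -1; 0 0 0 0 0 0.14 -1; 0 0 0 0 0 0.14 -1; 0 0 0 0 0 0.14 -1; 0 0 0 0 0 0.07 -1"
}}

```text
clock: 12.55
eef_pos: [501.1, 199.2, 37.3]
tcp_rot: [3.142, 0.0, 2.117]
contact_force: [0.1, 0.0, -2.8]
opening: 0.573
```

Call:
{"api": "jog_arm", "payload": {
  "increments": "0 0 0 0 0 0.07 -1; 0 0 0 0 0 0.14 -1; 0 0 0 0 0 0.14 -1; 0 0 0 0 0 0.14 -1; 0 0 0 0 0 0.1 -1; 0 0 0 0 0 0 -1; 0 0 0 0 0 0 -1; 0 0 0 0 0 0 -1"
}}

```text
clock: 13.35
eef_pos: [501.1, 199.2, 37.3]
tcp_rot: [3.142, 0.0, 1.535]
contact_force: [0.3, 0.3, -3.2]
opening: 0.571
```

```bash
python3 shot.py w7
```

```text
13.35 [501.12860077 199.2109263   37.28493526] [3.14156751e+00 6.15851851e-06 1.53514250e+00] [ 0.25861856  0.32872818 -3.21889355] 0.5708454732969054
```

View pics/w7.png

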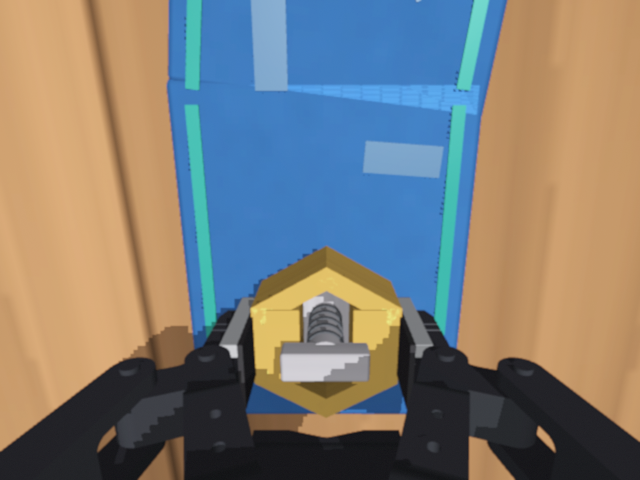

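Call:
{"api": "jog_arm", "payload": {
  "increments": "0 0 0.04 0 0 0 -1; 0 0 0 0 0 0 -1; 0 0 0 0 0 0 0.3; 0 0 0 0 0 0 0.4; 0 0 0 0 0 0 0.6; 0 0 0 0 0 0 1; 0 0 0 0 0 0 1; 0 0 0 0 0 0 1"
}}

```text
clock: 14.2
eef_pos: [501.1, 199.2, 36.9]
tcp_rot: [3.142, 0.0, 1.533]
contact_force: [0.6, 0.2, -0.5]
opening: 1.001
```

Call:
{"api": "jog_arm", "payload": {
  "increments": "0 0 -0.5 0 0 0 1; 0 0 -1 0 0 0 1; 0 0 -2 0 0 0 1; 0 0 -3 0 0 0 1; 0 0 -3 0 0 0 1; 0 0 -2 0 0 0 1; 0 0 0 0 0 0 1; 0 0 0 0 0 0 1"
}}

```text
clock: 15.0
eef_pos: [501.2, 199.3, 152.6]
tcp_rot: [3.14, -0.001, 1.533]
contact_force: [0.3, -0.0, -0.1]
opening: 0.999
```

```bash
python3 shot.py w8; python3 shot.py s8 side; python3 shot.py t8 top; python3 - <<'E'
import cv2,numpy as np
a=cv2.resize(cv2.imread('pics/w8.png')[100:350,200:450],(400,400));b=cv2.resize(cv2.imread('pics/s8.png')[340:460,250:370],(400,400))
cv2.imwrite('pics/j8.png',np.hstack([a,b]))
E
```

```text
15.0 [501.24961    199.28392214 152.56374803] [ 3.14034082e+00 -5.50432458e-04  1.53280336e+00] [ 0.32932476 -0.0218404  -0.0580935 ] 0.9987496166594715
15.05 [500.71446956 199.08458956 151.70308971] [-3.14130989e+00  1.23187391e-04  1.53278938e+00] [-0.39882244 -0.24399618 -0.77760997] 0.9969936906707463
15.1 [500.4432566  198.95162881 151.18366393] [-3.14038623e+00  5.36927657e-04  1.53277124e+00] [0.15636832 0.32326935 0.01855606] 1.004148822538545
```

View pics/j8.png

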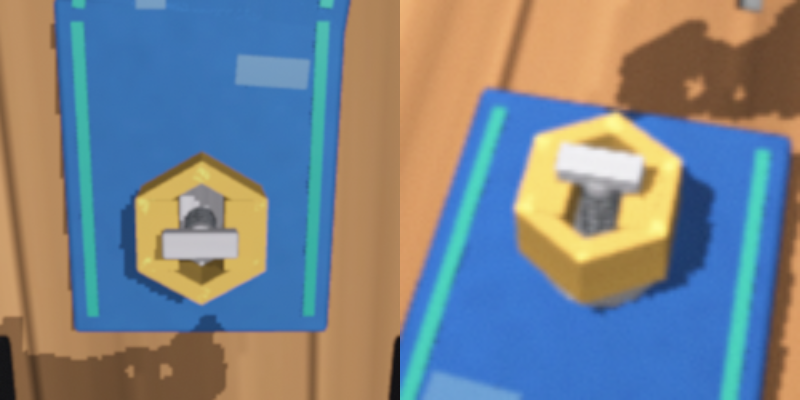

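View pics/t8.png

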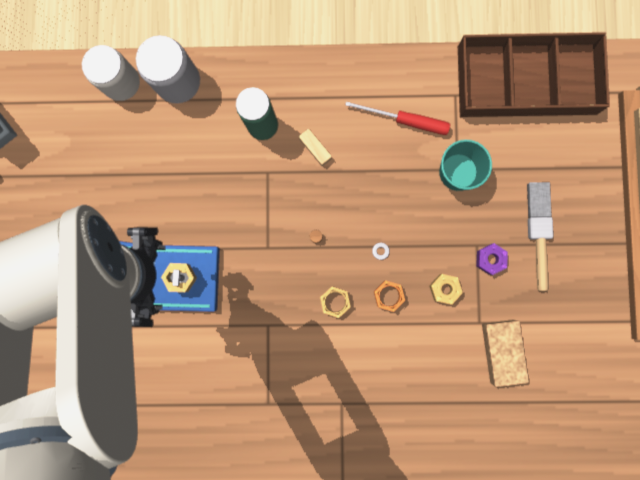

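The pictures show the nut flat on the collar at top-view pixel (178,278), with the bar square across its slot. The wide nut at (336,302) and the small nut at (447,290) are still flat on the bench, and the gripper is clear. I'm handing the job in.

```bash
python3 -c "
from rig import r
print(r.sign_off())"
```

```text
the job is handed in; nothing more can be done
None
```

The slotted nut is over the stud's head, flat on the collar and turned a quarter turn, and I let go and handed the job in at about 15 s of the 35 s allowed. No verdict came back.

- **What I did:** I picked the slotted nut by its straight slot in the top and wrist pictures, gripped it across its flats and measured the stud from the wrist camera. I lowered it over the T head, turned it about 90° (tool yaw 3.10 to 1.53 rad), opened the gripper and backed off about 115 mm upward.
- **Last checks:** In the wrist and side pictures the nut looks flat on the collar, centred on the stud, with the bar square across the slot. The small and wide nuts and their purple and orange look-alikes were never touched. The tool read practically no force, and the gripper was open and clear.
- **Not measured directly:** I judged the nut's final height and tilt by eye. No contact force showed before I let go, so it may have dropped up to about 1 mm onto the collar.
- **One disagreement:** The first top-view estimate of the stud was about 2 mm off in y from the wrist measurement. I used the wrist one, where the collar and head agreed to about 0.3 mm.

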